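# Load a drive module into the test fixture

### The job

Among the salvaged modules in the lane tray, find the one with the narrow nose; its lane only leaves room to take it by its two ends, so lift it out that way, lay it label side up on the rubber mat and let go, then take it again across its sides. Seat it fully home, flat and square, in the shaped pocket of the test fixture with its nose towards the sliding contact block, and then slide the block fully closed over the nose. Do not drop the module, and leave the other modules, the jar and the screwdriver alone.

Things in the scene. Friction and masses are not known exactly. Their poses are not given: they have to be found in the camera images.
- module: Aluminium drive module lying flat, 64 (x) x 40 (y) x 16 mm high (all sizes in mm), 60-130 g: main body 48 x 40 (x -32 to +16) and a narrower nose 26 wide (x +16 to +32). Label on top, brass strips on the nose. Origin: centre of overall length and width, on the underside; z up. Grip the sides near x = -5. Starts in any of the tray's lanes, nose towards the tray's +x.
- module_nose (a point): Point on the module's underside edge at the middle of the nose end, 32 along +x from the module's origin. In mm.
- tray: Fixed blue tray 186 (x) x 154 (y), three lanes along its x; origin at the centre of its underside. Lane centres at y = -50, 0, +50, each 46 wide, 178 long; floor 4 thick, lane walls 26 high, end walls 30. A module has only 3 free on each side, but over 40 beyond each end. In mm.
- mat: Fixed black rubber mat 150 (x) x 110 (y) x 3 thick on the bench between tray and fixture, origin at the centre of its underside, its top at 3. In mm.
- fixture: Fixed test fixture, base x -57 to +109, y +-50, 8 thick. Origin on the underside, below the pocket centre; +x towards the contact block. Black pocket of the module's outline, nose to +x, 2 clearance all round, floor at 12, walls to 24; nose end open. Back stop (x -44 to -34) 38 high: no room for an end grip. Side walls (y 22 to 31) have gaps x -20 to +10 for fingers, 8 high there. In mm.
- pocket (a point): Centre of the pocket floor (12 above the bench); the seated module's origin lies here, their x axes the same. In mm.
- pocket_nose (a point): Where the seated module's nose end lies on the pocket floor: 32 along +x from pocket. In mm.
- clamp (a joint): Travel in m of the aluminium contact block along the fixture's -x to the pocket: 0 open, 0.030 closed (hard stop). Starts 0 to 0.010, stays where left, 2 N friction. Block 24 mm wide; open, its face is 63 mm along +x from the pocket centre, its lip reaches 6 mm less. Closed, the lip lies 3 mm above a seated module's nose; a module standing higher blocks it.
- clamp_grip (a point): Centre of the top end, 60 above the bench, of the upright black grip on the contact block: 14 (fixture x) x 20 (fixture y) in section, rising from the block's top at 37 above the bench. Moves with the block. Pinch from above, or push. In mm.
- oblong: Bystander: plain rectangular aluminium module 64 x 40 x 16 with label, no nose, in another lane; origin at the centre of its underside. In mm.
- square: Bystander: short aluminium module 42 x 40 x 16 with label, no nose, in another lane; origin at the centre of its underside. In mm.
- jar: Bystander: clear jar with lid, diameter 60, 75 high, beyond the mat; origin at the centre of its underside. In mm.
- driver: Bystander: screwdriver 190 long lying beyond the tray. In mm.
Mind the look-alikes: they are no part of the job. Leave any orange look-alike of the module alone.

How it is judged:
On the way, in this order (a step that is already met when the one before it is completed fails the run):
1. the module lies flat, label up, on the mat, let go (z of module in the frame of mat between 0 and 0.006 m and x of module in the frame of mat between -0.075 and 0.075 m and y of module in the frame of mat between -0.055 and 0.055 m and angle between module's own z axis and vertical below 0.1 rad and contact force between the fingers and module below 0.2 N and linear speed of module below 0.03 m/s), for 0.2 s.
2. the module sits home in the pocket while the contact block is still open (z of module in the frame of pocket between -0.002 and 0.002 m and horizontal distance between module and pocket below 0.004 m and horizontal distance between module_nose and pocket_nose below 0.005 m and angle between module's own z axis and vertical below 0.05 rad and value of joint clamp below 0.02 m), for 0.2 s.
At the end, for the whole second after the job is handed in: The module is at rest in the pocket, label up: underside within 2 mm of the pocket floor, origin within 4 mm and nose end within 5 mm of their marks, tilt under 0.05 rad; the contact block is closed to more than 26 of its 30 mm (z of module in the frame of pocket between -0.002 and 0.002 m and horizontal distance between module and pocket below 0.004 m and horizontal distance between module_nose and pocket_nose below 0.005 m and angle between module's own z axis and vertical below 0.05 rad and linear speed of module below 0.02 m/s and value of joint clamp above 0.026 m); the robot touches nothing.
It fails at once if the module is dropped or thrown (faster than 0.6 m/s while not held) (contact force between the fingers and module below 0.05 N and linear speed of module above 0.6 m/s).
It fails at once if another module, the jar or the screwdriver is moved by more than 20 mm (distance of any of oblong, square, jar, driver from where it was at the start of the episode above 0.02 m).
It also fails if it takes over 67 s, if anything falls off the work surface, if the arm or the gripper's body presses on something with over 40 N, if the wrist force passes 120 N, or if a joint passes its speed limit or range.

### The arm

A 6-joint arm with a two-finger parallel gripper is mounted at the origin on the work surface. World frame = base frame: x ahead of the robot, y to its left, z up, the work surface at z = 0. Lengths are in m, angles in rad, forces in N, time in s.
With the tool pointing down it reaches from about 0.275 to 0.825 m from the base axis. Payload 5.2 kg.
Tool frame: the origin (TCP) lies midway between the tips of the shut fingers; the grasp point (between the pads) lies 19 mm behind it; z points along the fingers, y is the line along which they close (so a half turn about z gives the same grasp; the last joint's range is limited). The gripper opens to 93 mm and grips with 3 to 60 N. Pads are 15 mm wide; open, the fingers measure 128 mm over their backs; the gripper's body (75 mm by 188 mm) begins 65 mm behind the grasp point.
Start: joints at [-1.45, 0.259, 1.535, -0, 1.348, -0.203], TCP at [0.175, -0.521, 0.219] pointing down, gripper open.
Joint ranges: [-3.14, 3.14], [-0.91, 2.08], [0.19, 2.58], [-1.22, 4.36], [0.22, 2.71], [-3.12, 3.12]. Speed limits (rad/s): [2.57, 2.57, 3.14, 3.14, 3.14, 3.14].

### API

Orientations are given as a unit quaternion [x, y, z, w].
In Python, from station import * gives the robot as it stands. The module is installed in compiled form; this text tells all that it offers.
- The arm moves only by the shell command python3 -m crank 'ROWS' [FORCE]. ROWS is JSON, one flat list of numbers, 7 for each row, row after row: the turn, a rotation vector about the tool's x, y, z in rad, then the shift along the tool's x, y, z in cm, then the finger opening in cm, from 0 to 9.3. A call has exactly 10 rows; each row shifts and turns the commanded pose from where the row before left it, along the tool's axes as they then stand; what a row does not reach is not made up. A row lasts 1/10 s, in which the tool goes at most 50 mm and 8.59 degrees, less where a joint would pass 70% of its speed; a pose out of reach is approached as far as the arm can. A call with a gripper value outside its range is refused whole. The fingers move at their own pace and stop on an object; FORCE is the grip in N (left out, the last holds). Time passes only in rows, so rows that do not move let the fingers close, or fill a call up. It gives the time, the measured TCP pose, the force, the opening and the grip force at its end, in the units of the state.
- observe(): the state, without advancing time (a new reading comes with each control period).
- snapshot(name): name is "scene" or "top" or "wrist"; returns a dict with "image" (480x640x3 uint8, blue, green, red), "depth" (480x640 float32, m along the optical axis (not along the pixel's ray), 0 where there is no reading), "mtx" (3x3 intrinsics, pixels), "rvec" (rotation vector, rad) and "tvec" (3), from world to camera coordinates, as OpenCV has them; the wrist camera has in their place "hand_eye" (4x4, takes a point from camera to tool coordinates, whose origin is the TCP and whose axes are the flange's). Camera axes: x right, y down, z forward; pixel columns grow to the right and rows downward; lengths in m; the calibration is good to about 2 mm. The wrist camera is an equidistant fisheye: a pixel r from the principal point sees the ray r / f radians off the axis. A picture is of the moment at which its call begins: read the wrist's pose just before it.
- job_done(): hands the job in; it is judged then, once.
The state is a dict: "t": time; "q": joint angles; "qd": joint speeds; "tau": joint torques, N m; "eef_pos": TCP position; "tcp_rot": TCP orientation; "wrist_force": force on the tool from outside, world axes, zero at the start; "wrist_torque": the same for the moment, N m; "grip_width": finger opening in m; "finger_force": force on a finger pad.
Only numpy, scipy, OpenCV 4.12 (cv2) and the standard library are available. Lean on these libraries where they do the work, as an engineer would, in place of code of your own. Each camera call takes 0.05 s, during which the arm holds its last target. There are 200 camera calls.

## Working session

There is one attempt and no reset: what is moved stays moved. The work goes in short steps, Python scripts to look and compute and a shell command to move; the robot and the scene stay as the last step left them, time stands still between calls to the robot, and variables do not carry over. Pictures are saved under pics/ and viewed, at most 12 in all, crops included, and the job is handed in when it is done.

```bash
mkdir -p pics
cat > h.py <<'E'
import numpy as np, cv2
from scipy.spatial.transform import Rotation as R
from station import *
def cast(s,px,z):
    """pixels -> world points on plane z (scene/top)"""
    p=cv2.undistortPoints(np.float64(px).reshape(-1,1,2),s["mtx"],None).reshape(-1,2)
    M=cv2.Rodrigues(s["rvec"])[0]; c=-M.T@np.ravel(s["tvec"])
    d=np.c_[p,np.ones(len(p))]@M
    return c+d*((z-c[2])/d[:,2])[:,None]
E
python3 - <<'E'
from h import *
o=observe();print({k:np.round(v,3) for k,v in o.items()})
for n in("top","scene"):
    s=snapshot(n);cv2.imwrite(f"pics/{n}0.png",s["image"]);np.save(f"{n}0.npy",s,allow_pickle=True)
    M=cv2.Rodrigues(s["rvec"])[0];print(n,-M.T@np.ravel(s["tvec"]),M.round(2).tolist())
E
```

```text
{'t': np.float64(0.0), 'q': array([-1.45 ,  0.259,  1.536, -0.   ,  1.348, -0.203]), 'qd': array([-0.   , -0.001,  0.001, -0.002,  0.002, -0.001]), 'tau': array([ 1.0000e-03, -4.3731e+01, -2.8400e+01,  7.2000e-02,  4.1000e-02,
       -0.0000e+00]), 'eef_pos': array([ 0.175, -0.521,  0.218]), 'tcp_rot': array([ 0.987,  0.161,  0.   , -0.001]), 'wrist_force': array([-0.65 , -0.073, -0.644]), 'wrist_torque': array([-0.03 , -0.074,  0.048]), 'finger_force': np.float64(0.0), 'grip_width': np.float64(0.093)}
top [0.40112262 0.02227569 0.78009347] [[-0.02, -1.0, 0.01], [-0.98, 0.02, -0.2], [0.2, -0.01, -0.98]]
scene [0.95864492 0.31076788 0.87247844] [[-0.64, 0.77, 0.01], [0.65, 0.55, -0.53], [-0.41, -0.33, -0.85]]
```

View pics/top0.png

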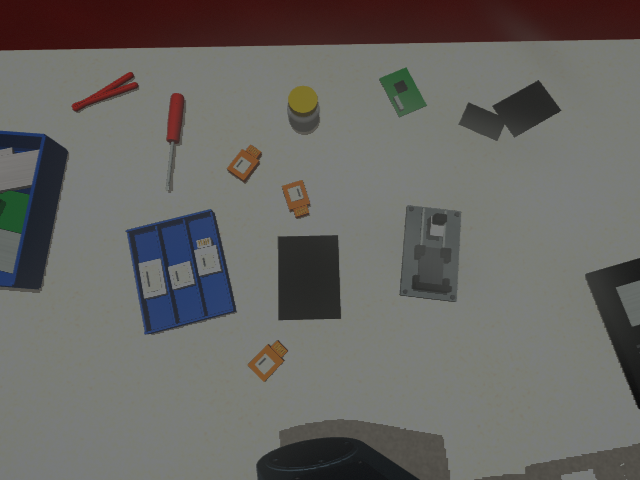

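View pics/scene0.png

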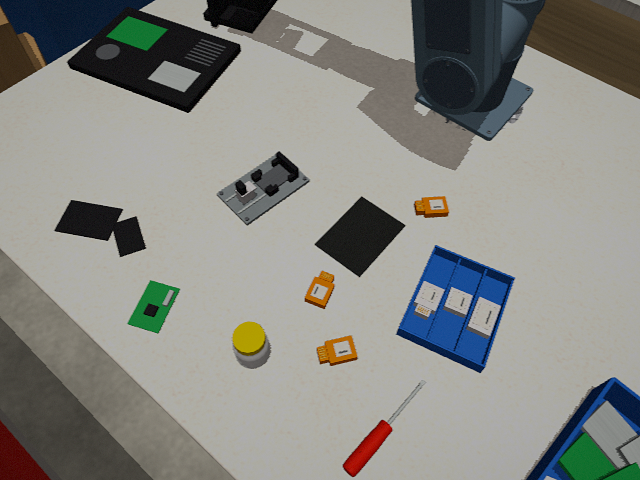

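The top view shows the module with the narrow nose in the tray lane at px (207,257), nose up at (204,242). The mat is at (309,277). The fixture is at (432,253), with its contact block at (438,228) on the +x side.

Run:
```python
from h import *
s=np.load("top0.npy",allow_pickle=True).item();im=s["image"];hsv=cv2.cvtColor(im,cv2.COLOR_BGR2HSV);H,S,V=cv2.split(hsv)
def box(m,x0,y0,x1,y1,z,name):
    k=np.zeros_like(m);k[y0:y1,x0:x1]=m[y0:y1,x0:x1]
    c=max(cv2.findContours(k,0,2)[0],key=cv2.contourArea)
    w=cast(s,c.reshape(-1,2),z)[:,:2]
    r=cv2.minAreaRect(np.float32(w*1000));print(name,np.round(r[0],1),np.round(r[1],1),round(r[2],1),"px",cv2.boundingRect(c))
u=lambda b:b.astype(np.uint8)*255
blue=u((H>100)&(H<130)&(S>120))
box(blue,110,190,250,345,.030,"tray")
box(u(V<60),265,225,350,330,.003,"mat")
g=u(V<145);box(g,390,195,475,310,.008,"fix")
white=u((S<60)&(V>120))
for z in(.02,):
  box(white,190,225,225,280,z,"mod");box(white,165,255,200,295,z,"sq")
d=s["depth"];pts=[(207,262),(204,243),(309,277),(410,255),(432,265),(438,230),(439,217)]
for p in pts:
    Z=d[p[1],p[0]];M=cv2.Rodrigues(s["rvec"])[0];q=np.linalg.inv(s["mtx"])@[*p,1]*Z;print(p,im[p[1],p[0]],(M.T@(q-np.ravel(s["tvec"]))).round(4))
cv2.imwrite("pics/c.png",np.hstack([cv2.resize(im[200:300,180:250],None,fx=5,fy=5,interpolation=2),cv2.resize(im[200:305,395:470],None,fx=5,fy=500/105,interpolation=2)]))
```

```text
tray [492.  253.8] [179.2 151.7] 13.3 px (128, 212, 105, 122)
mat [479.9  30.1] [149.1 108.8] 0.2 px (278, 236, 63, 84)
fix [ 521.2 -195.7] [155.9 213.8] 86.7 px (390, 195, 85, 115)
mod [519.7 209.8] [62.5 36.9] 12.8 px (195, 240, 26, 35)
sq [486.8 253.4] [40.5 37. ] 14.2 px (169, 261, 25, 28)
(207, 262) [114 121 121] [0.5081 0.2089 0.0185]
(204, 243) [ 71  94 104] [0.542  0.2146 0.0204]
(309, 277) [39 41 40] [0.4791 0.0294 0.0022]
(410, 255) [88 90 86] [ 0.5141 -0.1536  0.007 ]
(432, 265) [74 76 73] [ 0.4945 -0.1906  0.0119]
(438, 230) [121 122 120] [ 0.5523 -0.198   0.0399]
(439, 217) [53 55 54] [ 0.5706 -0.1953  0.0609]
```

View pics/c.png

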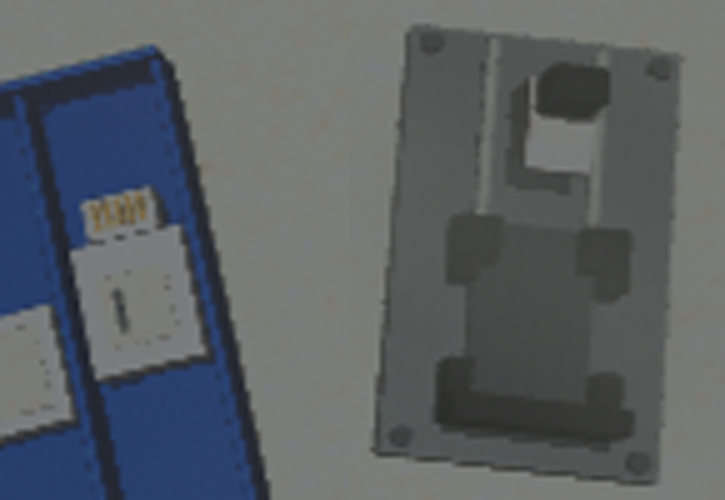

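```bash
python3 -m crank '[0,0,-0.148,0,0,0,9.3, 0,0,-0.148,0,0,0,9.3, 0,0,-0.148,0,0,0,9.3, 0,0,-0.148,0,0,0,9.3, 0,0,-0.148,0,0,0,9.3, 0,0,-0.148,0,0,0,9.3, 0,0,-0.148,0,0,0,9.3, 0,0,-0.148,0,0,0,9.3, 0,0,-0.148,0,0,0,9.3, 0,0,-0.148,0,0,0,9.3]' 25
python3 -m crank '[0,0,0,3.7,2.96,0,9.3, 0,0,0,3.7,2.96,0,9.3, 0,0,0,3.7,2.96,0,9.3, 0,0,0,3.7,2.96,0,9.3, 0,0,0,3.7,2.96,0,9.3, 0,0,0,3.7,2.96,0,9.3, 0,0,0,3.7,2.96,0,9.3, 0,0,0,3.7,2.96,0,9.3, 0,0,0,3.7,2.96,0,9.3, 0,0,0,3.7,2.96,0,9.3]'
python3 -m crank '[0,0,0,3.7,2.96,0,9.3, 0,0,0,3.7,2.96,0,9.3, 0,0,0,3.7,2.96,0,9.3, 0,0,0,3.7,2.96,0,9.3, 0,0,0,3.7,2.96,0,9.3, 0,0,0,3.7,2.96,0,9.3, 0,0,0,3.7,2.96,0,9.3, 0,0,0,0,0,2,9.3, 0,0,0,0,0,0,9.3, 0,0,0,0,0,0,9.3]'
cat >> h.py <<'E'
def pose():
    o=observe();r=R.from_quat(o["tcp_rot"]);A=r.as_matrix()
    return o,np.array(o["eef_pos"]),A,np.degrees(np.arctan2(A[1,0],A[0,0]))
def wcast(s,p,A,px,z):
    px=np.float64(px).reshape(-1,2);K=s["mtx"];u=(px-K[:2,2])/[K[0,0],K[1,1]];th=np.linalg.norm(u,axis=1)+1e-12
    d=np.c_[u/th[:,None]*np.sin(th)[:,None],np.cos(th)]
    T=s["hand_eye"];c=p+A@T[:3,3];d=d@(A@T[:3,:3]).T
    return c+d*((z-c[2])/d[:,2])[:,None]
def togo(x,y,z):
    o,p,A,psi=pose();print("pos",p.round(4),"psi",psi.round(2),"w",o["grip_width"],"go cm",((np.array([x,y,z])-p)@A*100).round(2))
def wshot(n):
    o,p,A,psi=pose();s=snapshot("wrist");cv2.imwrite(f"pics/{n}.png",s["image"]);s["p"]=p;s["A"]=A;np.save(n+".npy",s,allow_pickle=True);return s,p,A
E
python3 - <<'E'
from h import *
togo(.52,.2098,.01);s,p,A=wshot("w1");print(s["mtx"],s["hand_eye"].round(3))
t=np.load("top0.npy",allow_pickle=True).item();hsv=cv2.cvtColor(t["image"],cv2.COLOR_BGR2HSV);V=hsv[...,2]
print(V[205:300:10,395],V[250,395:470:5])
m=((V<100)*255).astype(np.uint8);m[:,:390]=0;m[:,475:]=0;m[:195]=0;m[310:]=0
c=max(cv2.findContours(m,0,2)[0],key=cv2.contourArea);print(cv2.minAreaRect(np.float32(cast(t,c.reshape(-1,2),.008)[:,:2]*1000)))
E
```

```text
t: 1.1
eef_pos: [0.175, -0.5211, 0.2181]
tcp_rot: [0.618, 0.786, 0.0, -0.0]
wrist_force: [0.1, -0.6, -0.3]
grip_width: 0.0928
finger_force: 0.0
t: 2.1
eef_pos: [0.3778, -0.0912, 0.2187]
tcp_rot: [0.62, 0.784, 0.0, 0.0]
wrist_force: [1.2, -0.2, 1.0]
grip_width: 0.093
finger_force: 0.0
t: 3.1
eef_pos: [0.5185, 0.2064, 0.198]
tcp_rot: [0.62, 0.785, -0.001, -0.001]
wrist_force: [0.0, 0.1, 0.0]
grip_width: 0.0933
finger_force: 0.0
pos [0.5185 0.2064 0.198 ] psi 103.36 w 0.0933033441937396 go cm [ 0.29  0.27 18.8 ]
[[371.64829954   0.         316.36398683]
 [  0.         371.64829954 239.68185028]
 [  0.           0.           1.        ]] [[ 0.    -0.962 -0.274  0.077]
 [ 1.     0.     0.    -0.001]
 [-0.    -0.274  0.962 -0.166]
 [ 0.     0.     0.     1.   ]]
[125 124 123 123 122 122 123 124 124 125] [122 122  92  91  67  69  72  77  77  69  66  63  89 119 122]
((518.2645874023438, -190.58824157714844), (102.4984359741211, 167.09400939941406), 82.0083236694336)
```

View pics/w1.png

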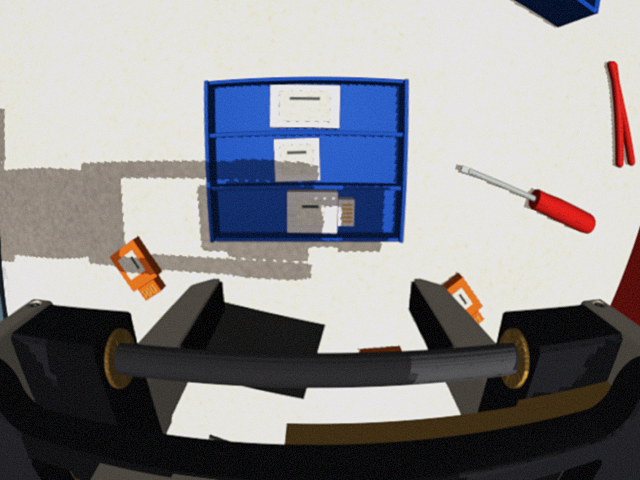

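The wrist view shows the tray with the module in the lowest lane. Its body runs from column 287 to 339, the nose to 355, and it spans rows 191 to 233.

Run:
```python
from h import *
s=np.load("w1.npy",allow_pickle=True).item()
def f(px,z):return wcast(s,s["p"],s["A"],px,z)*1000
e=f([(287,212),(355,212),(313,191),(313,233)],.02)
print(e.round(1),np.linalg.norm(e[0]-e[1]),np.linalg.norm(e[2]-e[3]),"mid",(e[0]+e[1])/2,(e[2]+e[3])/2)
hsv=cv2.cvtColor(s["image"],cv2.COLOR_BGR2HSV);m=cv2.inRange(hsv,(100,100,40),(130,255,255));m[:60]=0;m[260:]=0;m[:,:190]=0;m[:,430:]=0
c=max(cv2.findContours(m,0,2)[0],key=cv2.contourArea);c=cv2.convexHull(c)
print(cv2.minAreaRect(np.float32(f(c.reshape(-1,2),.03)[:,:2])))
```

```text
[[489.  205.5  20. ]
 [551.7 220.5  20. ]
 [508.4 230.7  20. ]
 [517.7 191.1  20. ]] 64.44346185280322 40.614618731747804 mid [520.36502108 212.97144471  20.        ] [513.051221   210.90604297  20.        ]
((494.73779296875, 258.046142578125), (184.8625946044922, 152.51783752441406), 13.26212215423584)
```

```bash
python3 -m crank '[0,0,0,0.48,0.34,0,9.3, 0,0,0,0,0,4,9.3, 0,0,0,0,0,4,9.3, 0,0,0,0,0,4,9.3, 0,0,0,0,0,3,9.3, 0,0,0,0,0,2,9.3, 0,0,0,0,0,1,9.3, 0,0,0,0,0,0.5,9.3, 0,0,0,0,0,0.5,9.3, 0,0,0,0,0,0,9.3]'
python3 - <<'E'
from h import *
togo(.5203,.2118,.008);print(observe()["wrist_force"])
E
python3 -m crank '[0,0,0,0,0,0,5, 0,0,0,0,0,0,5, 0,0,0,0,0,0,5, 0,0,0,0,0,0,5, 0,0,0,0,0,0,5, 0,0,0,0,0,0,5, 0,0,0,0,0,0,5, 0,0,0,0,0,0,5, 0,0,0,0,0,0,5, 0,0,0,0,0,0,5]' 25
```

```text
t: 4.15
eef_pos: [0.5221, 0.2122, 0.0092]
tcp_rot: [0.62, 0.784, 0.0, 0.0]
wrist_force: [0.1, 0.5, -0.4]
grip_width: 0.093
finger_force: 0.0
pos [0.5221 0.2122 0.0092] psi 103.34 w 0.09300412132014182 go cm [ 0.   -0.19  0.12]
[ 0.1422379   0.53305457 -0.38820598]
t: 5.15
eef_pos: [0.5216, 0.2123, 0.0089]
tcp_rot: [0.62, 0.785, 0.0, 0.0]
wrist_force: [-1.5, 0.1, 5.4]
grip_width: 0.0636
finger_force: 25.0
```

```bash
python3 -m crank '[0,0,0,0,0,-1,5, 0,0,0,0,0,-2,5, 0,0,0,0,0,-3,5, 0,0,0,0,0,-2,5, 0,0,0.093,0,0,0,5, 0,0,0.093,0,0,0,5, 0,0,0.093,0,0,0,5, 0,0,0.093,0,0,0,5, 0,0,0,0,0,0,5, 0,0,0,0,0,0,5]'
python3 -m crank '[0,0,0,-1.9,-0.16,0,5, 0,0,0,-2.4,-0.2,0,5, 0,0,0,-2.4,-0.2,0,5, 0,0,0,-2.4,-0.2,0,5, 0,0,0,-2.4,-0.2,0,5, 0,0,0,-2.4,-0.2,0,5, 0,0,0,-2.4,-0.2,0,5, 0,0,0,-2.3,-0.22,0,5, 0,0,0,0,0,0,5, 0,0,0,0,0,0,5]'
python3 - <<'E'
from h import *
togo(.480,.030,.010);s,p,A=wshot("w2")
E
```

```text
t: 6.15
eef_pos: [0.5216, 0.2122, 0.0888]
tcp_rot: [0.754, 0.657, 0.0, 0.0]
wrist_force: [-0.0, -0.1, -1.1]
grip_width: 0.0637
finger_force: 25.0
t: 7.15
eef_pos: [0.4803, 0.0301, 0.0888]
tcp_rot: [0.755, 0.656, 0.0, -0.0]
wrist_force: [-0.1, 0.6, -1.3]
grip_width: 0.0637
finger_force: 25.0
pos [0.4803 0.0301 0.0888] psi 82.01 w 0.06373406451615664 go cm [-0.02 -0.03  7.88]
```

View pics/w2.png

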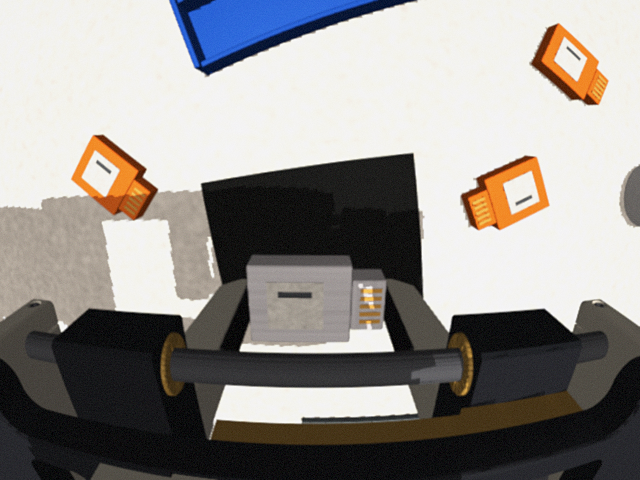

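The module is held level by its ends, label up, at px (247-385, 255-345). The mat's far edge runs (202,183)-(413,154).

```bash
python3 -m crank '[0,0,0,0,0,2,5, 0,0,0,0,0,2.5,5, 0,0,0,0,0,2,5, 0,0,0,0,0,0.8,5, 0,0,0,0,0,0.5,5, 0,0,0,0,0,0.25,5, 0,0,0,0,0,0,5, 0,0,0,0,0,0,5, 0,0,0,0,0,0,5, 0,0,0,0,0,0,5]'
python3 - <<'E'
from h import *
s=np.load("w2.npy",allow_pickle=True).item()
print(wcast(s,s["p"],s["A"],[(202,183),(413,154)],.003).round(4))
E
```

```text
t: 8.2
eef_pos: [0.4805, 0.0301, 0.0086]
tcp_rot: [0.755, 0.656, 0.0, 0.0]
wrist_force: [-0.2, 0.3, -0.4]
grip_width: 0.0635
finger_force: 25.0
[[0.4063 0.0871 0.003 ]
 [0.5545 0.0864 0.003 ]]
```

```bash
python3 -m crank '[0,0,0,0,0,0.06,5, 0,0,0,0,0,0,5, 0,0,0,0,0,0,9.3, 0,0,0,0,0,0,9.3, 0,0,0,0,0,0,9.3, 0,0,0,0,0,0,9.3, 0,0,0,0,0,0,9.3, 0,0,0,0,0,0,9.3, 0,0,0,0,0,0,9.3, 0,0,0,0,0,0,9.3]'
python3 -m crank '[0,0,0,0,0,-1,9.3, 0,0,0,0,0,-3,9.3, 0,0,0,0,0,-4,9.3, 0,0,0,0,0,-4,9.3, 0,0,0.131,0,0,0,9.3, 0,0,0.131,0,0,0,9.3, 0,0,0.131,0,0,0,9.3, 0,0,0.131,0,0,0,9.3, 0,0,0.131,0,0,0,9.3, 0,0,0.131,0,0,0,9.3]'
python3 -m crank '[0,0,0.131,0,0,0,9.3, 0,0,0.131,0,0,0,9.3, 0,0,0.131,0,0,0,9.3, 0,0,0.131,0,0,0,9.3, 0,0,0.131,0,0,0,9.3, 0,0,0.131,0,0,0,9.3, 0,0,0,-4,0,0,9.3, 0,0,0,-4,0,0,9.3, 0,0,0,0,0,0,9.3, 0,0,0,0,0,0,9.3]'
python3 - <<'E'
from h import *
togo(.4755,.0308,.010);s,p,A=wshot("w3")
E
```

```text
t: 9.2
eef_pos: [0.4802, 0.0302, 0.0076]
tcp_rot: [0.754, 0.656, 0.0, 0.0]
wrist_force: [0.2, -0.5, 1.1]
grip_width: 0.0924
finger_force: 0.0
t: 10.2
eef_pos: [0.4802, 0.0302, 0.1284]
tcp_rot: [0.949, 0.315, 0.0, 0.0]
wrist_force: [0.3, 0.1, 0.6]
grip_width: 0.0932
finger_force: 0.0
t: 11.2
eef_pos: [0.401, 0.0415, 0.1284]
tcp_rot: [0.998, -0.07, 0.001, 0.0]
wrist_force: [-0.7, 0.6, 0.3]
grip_width: 0.0928
finger_force: 0.0
pos [0.401  0.0415 0.1284] psi -8.02 w 0.09283353404669069 go cm [ 7.51  0.02 11.86]
```

View pics/w3.png

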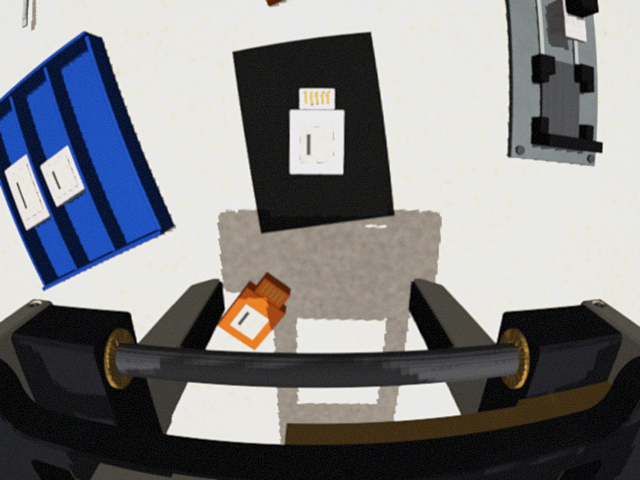

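The module lies label up on the mat at px (290-345, 87-175), nose away from the robot. The fixture is in part at the upper right, with its near base corners at about (509,157) and (596,165).

Run:
```python
from h import *
s=np.load("w3.npy",allow_pickle=True).item()
f=lambda px,z:wcast(s,s["p"],s["A"],px,z)*1000
g=cv2.cvtColor(s["image"],cv2.COLOR_BGR2GRAY);m=((g>110)*255).astype(np.uint8);k=np.zeros_like(m);k[70:190,275:360]=m[70:190,275:360]
k=cv2.morphologyEx(k,cv2.MORPH_CLOSE,np.ones((9,9)));c=max(cv2.findContours(k,0,2)[0],key=cv2.contourArea)
r=cv2.minAreaRect(np.float32(f(c.reshape(-1,2),.019)[:,:2]));print(r,cv2.boundingRect(c))
e=f([(509,157),(596,165)],.008);print(e,np.linalg.norm(e[0]-e[1]))
e=f([(532,147),(601,152)],.038);print("stop near top edge",e,np.linalg.norm(e[0]-e[1]))
togo(.4755,.0308,.009)
```

```text
((479.945068359375, 30.640596389770508), (40.24065399169922, 64.36717224121094), 81.57984924316406) (289, 88, 56, 87)
[[ 443.8950795  -127.65089504    8.        ]
 [ 430.9257118  -229.94351546    8.        ]] 103.11151580011197
stop near top edge [[ 453.64193132 -133.02984637   38.        ]
 [ 446.52403937 -209.35020978   38.        ]] 76.65156396252131
pos [0.4021 0.0412 0.1286] psi -8.04 w 0.09316939024144982 go cm [ 7.38  0.   11.98]
```

```bash
python3 -m crank '[0,0,0,3.3,-0.04,0,9.3, 0,0,0,3,0,0,9.3, 0,0,0,1,0,2,9.3, 0,0,0,0,0,4,9.3, 0,0,0,0,0,3,9.3, 0,0,0,0,0,1.7,9.3, 0,0,0,0,0,1,9.3, 0,0,0,0,0,0.5,9.3, 0,0,0,0,0,0,9.3, 0,0,0,0,0,0,9.3]'
python3 - <<'E'
from h import *
togo(.475,.0313,.0065)
E
```

```text
t: 12.25
eef_pos: [0.4743, 0.0314, 0.0063]
tcp_rot: [0.998, -0.07, 0.001, 0.0]
wrist_force: [0.4, -0.1, 0.1]
grip_width: 0.0932
finger_force: 0.0
pos [0.4743 0.0314 0.0063] psi -8.03 w 0.09318878526619888 go cm [ 0.07  0.   -0.02]
```

```bash
python3 -m crank '[0,0,0,0,0,0,3, 0,0,0,0,0,0,3, 0,0,0,0,0,0,3, 0,0,0,0,0,0,3, 0,0,0,0,0,0,3, 0,0,0,0,0,0,3, 0,0,0,0,0,-1,3, 0,0,0,0,0,-3,3, 0,0,0,0,0,-4,3, 0,0,0,0,0,-4,3]' 30
python3 -m crank '[0,0,0,-0.2,2,-1,3, 0,0,0,-0.2,3,-1,3, 0,0,0,-0.3,3,0,3, 0,0,0,-0.3,3,0,3, 0,0,0,-0.3,3,0,3, 0,0,0,-0.2,3,0,3, 0,0,0,-0.2,2.5,0,3, 0,0,0,-0.2,1.9,0,3, 0,0,0,0,0,0,3, 0,0,0,0,0,0,3]'
python3 - <<'E'
from h import *
togo(.4885,-.1858,.015);s,p,A=wshot("w4")
E
```

```text
t: 13.25
eef_pos: [0.4727, 0.0317, 0.1272]
tcp_rot: [0.998, -0.07, -0.001, -0.0]
wrist_force: [0.6, 0.5, 1.3]
grip_width: 0.0298
finger_force: 0.0
t: 14.25
eef_pos: [0.4244, -0.1775, 0.1459]
tcp_rot: [0.997, -0.071, 0.0, -0.0]
wrist_force: [0.3, 0.4, 0.0]
grip_width: 0.03
finger_force: 0.0
pos [ 0.4244 -0.1775  0.1459] psi -8.11 w 0.029999332727809812 go cm [ 6.46 -0.08 13.09]
```

View pics/w4.png

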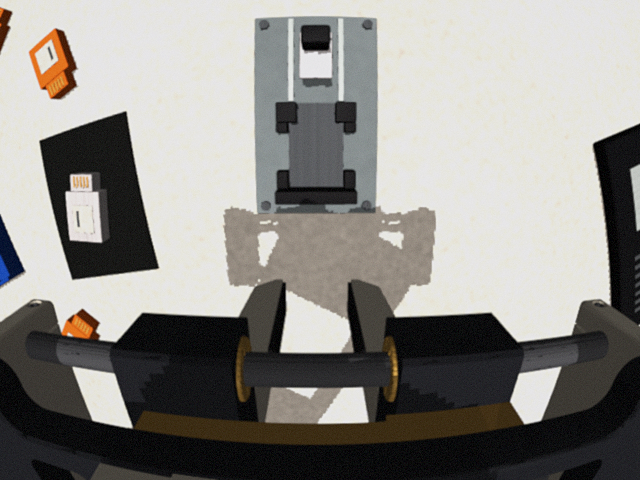

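The fingers lifted before they had closed on the module. It is still flat on the mat at px (66-108, 172-243). The fixture is seen well: base corners (257,17), (377,18), (255,212), (377,212). The block's grip is at (315,37).

Run:
```python
from h import *
s=np.load("w4.npy",allow_pickle=True).item()
f=lambda px,z:wcast(s,s["p"],s["A"],px,z)*1000
hsv=cv2.cvtColor(s["image"],cv2.COLOR_BGR2HSV);g=hsv[...,2]
m=((g<175)*255).astype(np.uint8);m[:,:245]=0;m[:,390:]=0;m[206:]=0
def big(k):return max(cv2.findContours(k,0,2)[0],key=cv2.contourArea).reshape(-1,2)
c=big(m);c=c[(c[:,1]<204)]
w=f(c,.008)
# side edges: leftmost/rightmost per row -> line fits
L=[];Rr=[]
for y in range(25,200,5):
    xs=c[c[:,1]==y][:,0]
    if len(xs)>1:L.append((xs.min(),y));Rr.append((xs.max()+1,y))
dirs=[];P=[]
for e in(L,Rr):
    vx,vy,x0,y0=cv2.fitLine(np.float32(f(e,.008)[:,:2]),cv2.DIST_HUBER,0,.01,.01).ravel();dirs.append(np.degrees(np.arctan(vy/vx)));P.append((x0,y0,vx,vy))
print("yaw",dirs);a=np.radians(np.mean(dirs));ux=np.array([np.cos(a),np.sin(a)]);uy=np.array([-ux[1],ux[0]])
lat=[np.dot(p[:2],uy) for p in P];print("width",lat[0]-lat[1])
far=f([(x,17.5) for x in (275,300,340,360)],.008)[:,:2]@ux;near=f([(x,212.5) for x in (262,372)],.008)[:,:2]@ux;print("far/near",far,near,far.mean()-near.mean())
o=ux*((far.mean()-109+near.mean()+57)/2)+uy*np.mean(lat);print("pocket",o)
# rough independent: pocket walls
e=f([(276,102),(356,102),(276,203),(357,203)],.024);print("walls (fixture)",np.c_[(e[:,:2]-o)@ux,(e[:,:2]-o)@uy].round(1))
e=f([(302,25),(330,25),(301,49),(330,49)],.060);print("grip (fixture)",np.c_[(e[:,:2]-o)@ux,(e[:,:2]-o)@uy].round(1),e[:,:2].mean(0))
k=((g>150)*255).astype(np.uint8);q=np.zeros_like(k);q[160:255,58:115]=k[160:255,58:115];q=cv2.morphologyEx(q,cv2.MORPH_CLOSE,np.ones((7,7)));c=big(q)
print("mod",cv2.minAreaRect(np.float32(f(c,.019)[:,:2])),cv2.boundingRect(c))
togo(.475,.0313,.0063)
```

```text
Traceback (most recent call last):
cv2.error: OpenCV(4.12.0) /io/opencv/modules/imgproc/src/linefit.cpp:50: error: (-215:Assertion failed) count > 0 in function 'fitLine2D_wods'
```

```bash
cat > fx.py <<'E'
from h import *
s=np.load("w4.npy",allow_pickle=True).item()
f=lambda px,z:wcast(s,s["p"],s["A"],px,z)*1000
g=cv2.cvtColor(s["image"],cv2.COLOR_BGR2HSV)[...,2]
def big(k):return max(cv2.findContours(k,0,1)[0],key=cv2.contourArea).reshape(-1,2)
L=[];Rr=[]
for y in range(25,200,5):
    xs=np.flatnonzero(g[y,240:395]<185)+240;L.append((xs.min()-.5,y));Rr.append((xs.max()+.5,y))
dirs=[];P=[]
for e in(L,Rr):
    vx,vy,x0,y0=cv2.fitLine(np.float32(f(e,.008)[:,:2]),cv2.DIST_HUBER,0,.01,.01).ravel();dirs.append(np.degrees(np.arctan(vy/vx)));P.append((x0,y0))
print(L[::8],Rr[::8],"yaw",dirs);a=np.radians(np.mean(dirs));ux=np.array([np.cos(a),np.sin(a)]);uy=np.array([-ux[1],ux[0]])
lat=[np.dot(p,uy) for p in P];print("width",lat[0]-lat[1])
far=f([(x,17.5) for x in (275,300,340,360)],.008)[:,:2]@ux;near=f([(x,212.5) for x in (262,372)],.008)[:,:2]@ux;print("far/near",far,near,far.mean()-near.mean())
o=ux*((far.mean()-109+near.mean()+57)/2)+uy*np.mean(lat);print("pocket",o)
e=f([(276,102),(356,102),(276,203),(357,203)],.024);print("walls (fixture)",np.c_[(e[:,:2]-o)@ux,(e[:,:2]-o)@uy].round(1))
e=f([(302,25),(330,25),(301,49),(330,49)],.060);print("grip (fixture)",np.c_[(e[:,:2]-o)@ux,(e[:,:2]-o)@uy].round(1),e[:,:2].mean(0))
k=((g>150)*255).astype(np.uint8);q=np.zeros_like(k);q[160:255,58:115]=k[160:255,58:115];q=cv2.morphologyEx(q,cv2.MORPH_CLOSE,np.ones((7,7)));c=big(q)
print("mod",cv2.minAreaRect(np.float32(f(c,.019)[:,:2])),cv2.boundingRect(c))
togo(.475,.0313,.0063)
E
python3 fx.py
```

```text
[(np.float64(254.5), 25), (np.float64(253.5), 65), (np.float64(253.5), 105), (np.float64(254.5), 145), (np.float64(255.5), 185)] [(np.float64(376.5), 25), (np.float64(376.5), 65), (np.float64(376.5), 105), (np.float64(376.5), 145), (np.float64(375.5), 185)] yaw [np.float32(-8.055005), np.float32(-8.013571)]
width 99.60972
far/near [622.01365846 621.32896547 621.41828051 622.01062235] [457.42973416 457.39352153] 164.28125385526846
pocket [ 492.37247753 -186.11582434]
walls (fixture) [[ 34.1  30.1]
 [ 34.  -31. ]
 [-45.2  31.2]
 [-45.2 -32.8]]
grip (fixture) [[ 85.    8.8]
 [ 84.9 -10. ]
 [ 67.5   9.5]
 [ 67.4  -9.9]] [ 567.75706153 -197.16207851]
mod ((476.98992919921875, 34.92180252075195), (40.13391876220703, 63.703311920166016), 78.29267883300781) (66, 174, 36, 69)
pos [ 0.4245 -0.1771  0.1458] psi -8.05 w 0.030220689936879333 go cm [  2.08 -21.33  13.96]
```

```bash
python3 -m crank '[0,0,0,-0.7,-2.7,0,9.3, 0,0,0,-0.7,-2.7,0,9.3, 0,0,0,-0.7,-2.7,0,9.3, 0,0,0,-0.7,-2.7,0.4,9.3, 0,0,0,-0.7,-2.7,0.4,9.3, 0,0,0,-0.7,-2.7,0.5,9.3, 0,0,0,-0.6,-2.6,0.4,9.3, 0,0,0,-0.6,-2.5,0,9.3, 0,0,0,0,0,0,9.3, 0,0,0,0,0,0,9.3]'
python3 - <<'E'
from h import *
s,p,A=wshot("w5");f=lambda px,z:wcast(s,p,A,px,z)*1000
g=cv2.cvtColor(s["image"],cv2.COLOR_BGR2GRAY);m=((g>110)*255).astype(np.uint8);k=np.zeros_like(m);k[70:195,265:370]=m[70:195,265:370]
k=cv2.morphologyEx(k,cv2.MORPH_CLOSE,np.ones((9,9)));c=max(cv2.findContours(k,0,2)[0],key=cv2.contourArea)
print(cv2.minAreaRect(np.float32(f(c.reshape(-1,2),.019)[:,:2])),cv2.boundingRect(c))
togo(.475,.0313,.0063)
cv2.imwrite("pics/c5.png",cv2.resize(s["image"][60:220,200:440],None,fx=2,fy=2))
E
```

```text
t: 15.3
eef_pos: [0.4007, 0.0417, 0.1288]
tcp_rot: [0.998, -0.068, 0.0, 0.0]
wrist_force: [0.3, -0.2, -0.2]
grip_width: 0.0928
finger_force: 0.0
((477.2191162109375, 34.52031707763672), (40.37116241455078, 64.24047088623047), 78.23113250732422) (283, 91, 59, 89)
pos [0.4009 0.041  0.1288] psi -7.92 w 0.09298588298532175 go cm [ 7.46 -0.06 12.25]
```

View pics/c5.png

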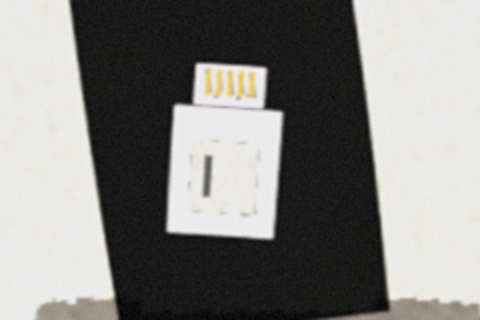

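The module still lies flat with its label up, turned about 4° from before, at crop px (167-283, 62-240). I'll turn to match, close first, and lift only after a firm grip.

```bash
python3 -m crank '[0,0,0.066,0,0,0,9.3, 0,0,0,3.5,-0.5,0,9.3, 0,0,0,3.6,-0.4,1,9.3, 0,0,0,0,0,4,9.3, 0,0,0,0,0,3.5,9.3, 0,0,0,0,0,2,9.3, 0,0,0,0,0,1.2,9.3, 0,0,0,0,0,0.5,9.3, 0,0,0,0,0,0,9.3, 0,0,0,0,0,0,9.3]'
python3 -m crank '[0,0,0,0,0,0,3, 0,0,0,0,0,0,3, 0,0,0,0,0,0,3, 0,0,0,0,0,0,3, 0,0,0,0,0,0,3, 0,0,0,0,0,0,3, 0,0,0,0,0,0,3, 0,0,0,0,0,0,3, 0,0,0,0,0,0,3, 0,0,0,0,0,0,3]' 30
python3 - <<'E'
from h import *
togo(.4723,.0355,.0063)
E
```

```text
t: 16.35
eef_pos: [0.4729, 0.0345, 0.0072]
tcp_rot: [0.995, -0.103, 0.001, 0.0]
wrist_force: [0.2, 0.8, 0.0]
grip_width: 0.0932
finger_force: 0.0
t: 17.35
eef_pos: [0.4722, 0.0351, 0.0065]
tcp_rot: [0.995, -0.103, -0.0, -0.0]
wrist_force: [-0.9, -0.4, 0.3]
grip_width: 0.0399
finger_force: 30.0
pos [0.4722 0.0351 0.0065] psi -11.82 w 0.03988645821938753 go cm [ 0.   -0.04  0.02]
```

```bash
python3 -m crank '[0,0,0,0,0,-1,3, 0,0,0,0,0,-3,3, 0,0,0,0,0,-3,3, 0,0,0,0,0,-2,3, 0,0,-0.033,0,0,0,3, 0,0,-0.033,0,0,0,3, 0,0,0,0,0,0,3, 0,0,0,0,0,0,3, 0,0,0,0,0,0,3, 0,0,0,0,0,0,3]'
python3 -m crank '[0,0,0,0.4,2,0,3, 0,0,0,0.6,3,0,3, 0,0,0,0.6,3,0,3, 0,0,0,0.6,3,0,3, 0,0,0,0.7,3,0,3, 0,0,0,0.6,3,0,3, 0,0,0,0.6,2.6,0,3, 0,0,0,0.48,2,0,3, 0,0,0,0,0,0,3, 0,0,0,0,0,0,3]'
python3 - <<'E'
from h import *
togo(.4873,-.1854,.0155);s,p,A=wshot("w6");f=lambda px,z:wcast(s,p,A,px,z)*1000
E
```

```text
t: 18.35
eef_pos: [0.4721, 0.0351, 0.0965]
tcp_rot: [0.998, -0.07, -0.0, -0.0]
wrist_force: [0.3, 0.2, -1.3]
grip_width: 0.0401
finger_force: 30.0
t: 19.35
eef_pos: [0.4869, -0.185, 0.0962]
tcp_rot: [0.997, -0.071, -0.0, -0.0]
wrist_force: [-0.0, 0.7, -1.0]
grip_width: 0.0393
finger_force: 30.0
pos [ 0.4869 -0.185   0.0962] psi -8.11 w 0.039250428105475674 go cm [0.05 0.04 8.07]
```

View pics/w6.png

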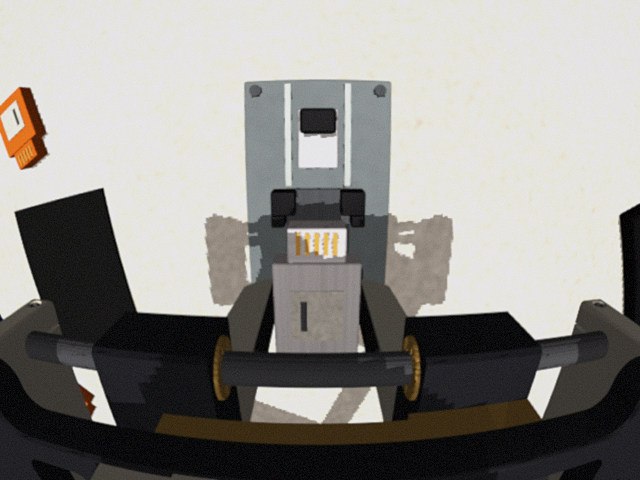

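The module is held square over the pocket. Its nose front top edge is at px (288-347, 227). The base's far corners are at (246,81) and (391,81).

Run:
```python
from h import *
s=np.load("w6.npy",allow_pickle=True).item();p,A=s["p"],s["A"];f=lambda px,z:wcast(s,p,A,px,z)*1000
g=cv2.cvtColor(s["image"],cv2.COLOR_BGR2HSV)[...,2]
a=np.radians(-8.03);ux=np.array([np.cos(a),np.sin(a)]);uy=np.array([-ux[1],ux[0]]);o=np.array([492.4,-186.1])
F=lambda px,z:np.c_[(f(px,z)[:,:2]-o)@ux,(f(px,z)[:,:2]-o)@uy].round(1).tolist()
E=[]
for y in range(90,205,15):
    xs=np.flatnonzero(g[y,225:410]<190)+225;E+=[(xs.min()-.5,y),(xs.max()+.5,y)]
print("sides",F(E,.008))
col=[np.flatnonzero(g[60:120,x]<190).min()+59.5 for x in(270,320,365)];print("far",col,F(list(zip((270,320,365),col)),.008))
print("walls",F([(272,190),(364,190)],.024))
print("nose",F([(288,227),(347,227),(273,264),(360,264)],.1087),"want +32,+-13 / +16,+-20; tcp",((p[:2]*1000-o)@ux,(p[:2]*1000-o)@uy))
```

```text
sides [[103.1, 50.1], [103.0, -49.8], [92.5, 50.2], [92.5, -49.9], [82.1, 49.6], [82.0, -50.0], [71.7, 49.7], [71.6, -50.1], [61.3, 50.0], [61.2, -50.3], [50.8, 49.5], [50.8, -49.9], [40.3, 49.9], [40.3, -50.2], [29.7, 49.5], [29.7, -49.9]]
far [np.float64(80.5), np.float64(78.5), np.float64(79.5)] [[108.9, 31.8], [109.7, -1.9], [109.6, -32.3]]
walls [[35.4, 29.4], [35.3, -30.4]]
nose [[31.8, 12.5], [31.8, -12.7], [15.0, 19.6], [15.0, -18.8]] want +32,+-13 / +16,+-20; tcp (np.float64(-5.5519560773012655), np.float64(0.3248072878300559))
```

```bash
python3 -m crank '[0,0,0,0.05,0.03,1,3, 0,0,0,0,0,2.5,3, 0,0,0,0,0,2,3, 0,0,0,0,0,1,3, 0,0,0,0,0,0.4,3, 0,0,0,0,0,0.2,3, 0,0,0,0,0,0.2,3, 0,0,0,0,0,0.2,3, 0,0,0,0,0,0.2,3, 0,0,0,0,0,0.1,3]'
python3 -m crank '[0,0,0,0,0,0.1,3, 0,0,0,0,0,0.1,3, 0,0,0,0,0,0.05,3, 0,0,0,0,0,0.03,3, 0,0,0,0,0,0,3, 0,0,0,0,0,0,3, 0,0,0,0,0,0,3, 0,0,0,0,0,0,3, 0,0,0,0,0,0,3, 0,0,0,0,0,0,3]'
```

```text
t: 20.4
eef_pos: [0.4879, -0.1857, 0.0187]
tcp_rot: [0.998, -0.07, 0.0, 0.0]
wrist_force: [-0.9, 0.6, -0.2]
grip_width: 0.0396
finger_force: 30.0
t: 21.4
eef_pos: [0.4878, -0.1856, 0.0157]
tcp_rot: [0.998, -0.07, -0.0, -0.0]
wrist_force: [-0.0, -0.0, -1.3]
grip_width: 0.0399
finger_force: 30.0
```

```bash
python3 -m crank '[0,0,0,0,0,0.05,3, 0,0,0,0,0,0,6, 0,0,0,0,0,0,6, 0,0,0,0,0,0,6, 0,0,0,0,0,0,6, 0,0,0,0,0,0,6, 0,0,0,0,0,0,6, 0,0,0,0,0,0,6, 0,0,0,0,0,0,6, 0,0,0,0,0,0,6]'
python3 -m crank '[0,0,0,0,0,-1,6, 0,0,0,0,0,-3,6, 0,0,0,0,0,-3,6, 0,0,0,0,0,-3,6, 0,0,0,-2,0,-3,6, 0,0,0,-3,0,0,6, 0,0,0,-2,0,0,6, 0,0,0,0,0,0,6, 0,0,0,0,0,0,6, 0,0,0,0,0,0,6]'
python3 - <<'E'
from h import *
s,p,A=wshot("w7")
cv2.imwrite("pics/c7.png",cv2.resize(s["image"][0:240,220:420],None,fx=2.5,fy=2.5));togo(.5697,-.1970,.045)
E
```

```text
t: 22.4
eef_pos: [0.4878, -0.1856, 0.0152]
tcp_rot: [0.998, -0.07, -0.0, 0.0]
wrist_force: [0.5, 0.2, 0.7]
grip_width: 0.0601
finger_force: 0.0
t: 23.4
eef_pos: [0.4195, -0.1763, 0.1457]
tcp_rot: [0.998, -0.07, 0.001, 0.0]
wrist_force: [0.1, 0.2, 0.1]
grip_width: 0.0605
finger_force: 0.0
pos [ 0.4194 -0.1762  0.1454] psi -8.02 w 0.05962220932871136 go cm [15.16 -0.04 10.06]
```

View pics/c7.png

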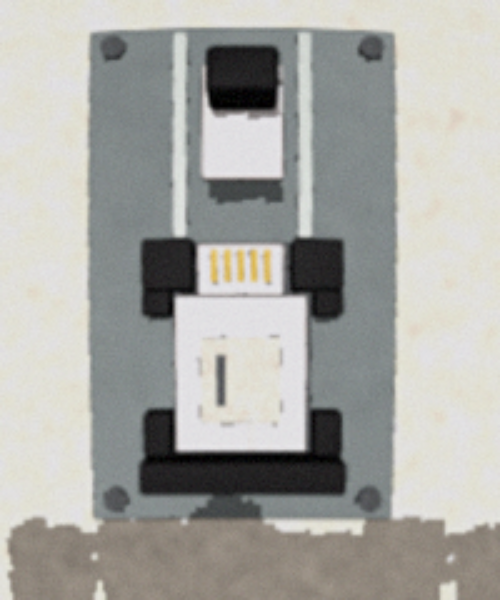

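The module sits square in the pocket with its nose towards the block, at crop px (175-308, 240-452). The grip's top is at about (208-278, 46-82).

Run:
```python
from h import *
s=np.load("w7.npy",allow_pickle=True).item();p,A=s["p"],s["A"]
a=np.radians(-8.03);ux=np.array([np.cos(a),np.sin(a)]);uy=np.array([-ux[1],ux[0]]);o=np.array([492.4,-186.1])
def F(px,z):
    w=wcast(s,p,A,np.array(px)/2.5+[220,0],z)[:,:2]*1000-o;return np.c_[w@ux,w@uy].round(1).tolist()
print("mod",F([(175,452),(308,452),(197,243),(285,243)],.028))
print("grip",F([(208,46),(278,46),(208,82),(278,82)],.060),"block front",F([(203,180),(282,180)],.037))
```

```text
mod [[-32.0, 20.1], [-32.0, -20.8], [32.2, 13.0], [32.2, -13.4]]
grip [[84.9, 8.7], [84.9, -10.1], [74.2, 8.6], [74.2, -10.1]] block front [[50.2, 10.9], [50.2, -12.1]]
```

```bash
python3 -m crank '[0,0,0,3,0,0,6, 0,0,0,4,0,0,6, 0,0,0,4,0,0,6, 0,0,0,3,0,1,6, 0,0,0,1.1,0,3,6, 0,0,0,0,0,3,6, 0,0,0,0,0,2,6, 0,0,0,0,0,1.2,6, 0,0,0,0,0,0,6, 0,0,0,0,0,0,6]'
python3 -m crank '[0,0,0,0,0,0,1, 0,0,0,0,0,0,1, 0,0,0,0,0,0,1, 0,0,0,0,0,0,1, 0,0,0,0,0,0,1, 0,0,0,0,0,0,1, 0,0,0,0,0,0,1, 0,0,0,0,0,0,1, 0,0,0,0,0,0,1, 0,0,0,0,0,0,1]' 30
```

```text
t: 24.45
eef_pos: [0.5686, -0.1971, 0.0437]
tcp_rot: [0.998, -0.07, 0.0, 0.0]
wrist_force: [-0.1, -0.0, 0.0]
grip_width: 0.0598
finger_force: 0.0
t: 25.45
eef_pos: [0.5681, -0.1973, 0.0434]
tcp_rot: [0.998, -0.07, 0.0, 0.0]
wrist_force: [-0.6, -2.2, 1.6]
grip_width: 0.0199
finger_force: 30.0
```

Pinched at 20 mm. Next, slide about 23 mm towards the pocket and watch the force.

```bash
python3 -m crank '[0,0,0,-0.3,0,0,1, 0,0,0,-0.3,0,0,1, 0,0,0,-0.3,0,0,1, 0,0,0,-0.3,0,0,1, 0,0,0,-0.3,0,0,1, 0,0,0,-0.3,0,0,1, 0,0,0,-0.2,0,0,1, 0,0,0,-0.1,0,0,1, 0,0,0,0,0,0,1, 0,0,0,0,0,0,1]'
python3 -m crank '[0,0,0,-0.1,0,0,1, 0,0,0,-0.1,0,0,1, 0,0,0,-0.1,0,0,1, 0,0,0,0,0,0,1, 0,0,0,0,0,0,1, 0,0,0,0,0,0,1, 0,0,0,0,0,0,1, 0,0,0,0,0,0,1, 0,0,0,0,0,0,1, 0,0,0,0,0,0,1]'
```

```text
t: 26.45
eef_pos: [0.5471, -0.1943, 0.0435]
tcp_rot: [0.998, -0.07, 0.0, 0.0]
wrist_force: [-0.1, -5.0, 0.9]
grip_width: 0.0197
finger_force: 30.0
t: 27.45
eef_pos: [0.5448, -0.1941, 0.0435]
tcp_rot: [0.998, -0.07, 0.001, 0.0]
wrist_force: [2.2, -5.7, -0.6]
grip_width: 0.0197
finger_force: 30.0
```

```bash
python3 -m crank '[0,0,0,-0.05,0,0,1, 0,0,0,-0.05,0,0,1, 0,0,0,-0.05,0,0,1, 0,0,0,0,0,0,1, 0,0,0,0,0,0,1, 0,0,0,0,0,0,1, 0,0,0,0,0,0,1, 0,0,0,0,0,0,1, 0,0,0,0,0,0,1, 0,0,0,0,0,0,1]'
```

```text
t: 28.45
eef_pos: [0.5447, -0.1941, 0.0435]
tcp_rot: [0.998, -0.07, 0.002, 0.001]
wrist_force: [7.0, -5.0, -2.0]
grip_width: 0.0197
finger_force: 30.0
```

```bash
python3 -m crank '[0,0,0,0.1,0,0,1, 0,0,0,0,0,0,6, 0,0,0,0,0,0,6, 0,0,0,0,0,0,6, 0,0,0,0,0,0,6, 0,0,0,0,0,0,6, 0,0,0,0,0,0,6, 0,0,0,0,0,0,6, 0,0,0,0,0,0,6, 0,0,0,0,0,0,6]'
python3 -m crank '[0,0,0,0,0,-1,6, 0,0,0,0,0,-3,6, 0,0,0,0,0,-3,6, 0,0,0,-3,0,-3,6, 0,0,0,-4,0,0,6, 0,0,0,-4,0,0,6, 0,0,0,-2,0,0,6, 0,0,0,0,0,0,6, 0,0,0,0,0,0,6, 0,0,0,0,0,0,6]'
python3 - <<'E'
from h import *
s,p,A=wshot("w8")
cv2.imwrite("pics/c8.png",cv2.resize(s["image"][0:240,220:420],None,fx=2.5,fy=2.5))
E
```

```text
t: 29.45
eef_pos: [0.5438, -0.1935, 0.0433]
tcp_rot: [0.998, -0.07, 0.0, 0.0]
wrist_force: [0.5, -0.0, -1.3]
grip_width: 0.06
finger_force: 0.0
t: 30.45
eef_pos: [0.4164, -0.1759, 0.1438]
tcp_rot: [0.998, -0.07, 0.001, 0.0]
wrist_force: [0.6, -0.7, 0.9]
grip_width: 0.06
finger_force: 0.0
```

View pics/c8.png

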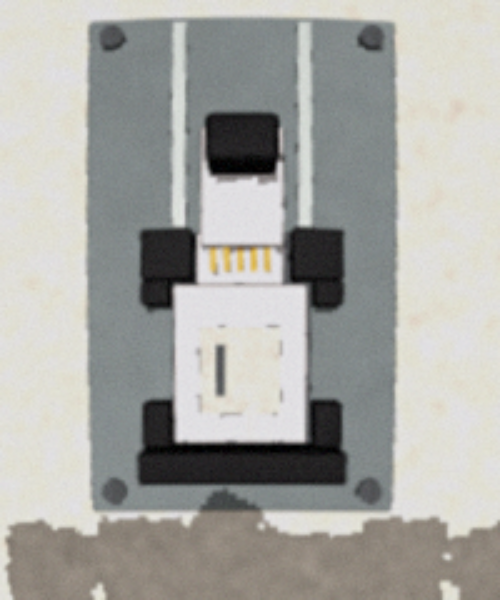

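The block's lip, at crop row 245, covers the front of the nose. The module is still square in the pocket.

Run:
```python
from h import *
s=np.load("w8.npy",allow_pickle=True).item();p,A=s["p"],s["A"]
a=np.radians(-8.03);ux=np.array([np.cos(a),np.sin(a)]);uy=np.array([-ux[1],ux[0]]);o=np.array([492.4,-186.1])
def F(px,z):
    w=wcast(s,p,A,np.array(px)/2.5+[220,0],z)[:,:2]*1000-o;return np.c_[w@ux,w@uy].round(1)
g=F([(207,114),(278,114)],.060);l=F([(203,245),(282,245)],.037);m=F([(174,443),(308,443)],.028)
print("grip",g,"lip",l,"mod back",m)
if g[:,0].mean()<57 and abs(m[:,0].mean()+32)<2: print(job_done())
```

```text
grip [[ 61.3   8.7]
 [ 61.3 -10.1]] lip [[ 27.2  10.6]
 [ 27.3 -12.2]] mod back [[-32.2  20.1]
 [-32.2 -20.8]]
```

The lip is at 27.2 mm, and fully closed should be 27 mm, so the block is home. My grip threshold was wrong because it compared the far edge rather than the centre.

```bash
python3 -c "
from station import *
print(job_done())"
```

```text
the job is handed in; nothing more can be done
None
```

The module is seated square in the pocket, label up and nose towards the block, and the block is closed to about 30 of 30 mm by camera measurement. My first side grip closed too late and nudged the module about 4 mm on the mat, so I took it again. The job was handed in at about 31 s; no verdict was returned.

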